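# Sort the wax tins by weight

### The arm

A 6-joint arm with a two-finger parallel gripper is mounted at the origin on the work surface. World frame = base frame: x ahead of the robot, y to its left, z up, the work surface at z = 0. Lengths are in mm, angles in rad, forces in N, time in s.
With the tool pointing down it reaches from about 400 to 925 mm from the base axis. Payload 12.5 kg.
Tool frame: the origin (TCP) lies midway between the tips of the shut fingers; the grasp point (between the pads) lies 19 mm behind it; z points along the fingers, y is the line along which they close (so a half turn about z gives the same grasp; the last joint's range is limited). The gripper opens to 95 mm and grips with 3 to 60 N. Pads are 20 mm wide; open, the fingers measure 119 mm over their backs; the gripper's body (75 mm by 180 mm) begins 59 mm behind the grasp point.
Start: joints at [-1.286, 0.491, 1.559, -0, 1.092, -0.106], TCP at [238.104, -577.887, 214.661] pointing down, gripper open.
Joint ranges: [-3.1, 3.1], [-0.84, 2.19], [0.05, 2.79], [-1.13, 4.28], [0.06, 2.93], [-2.69, 2.69]. Speed limits (rad/s): [2.22, 2.22, 2.79, 3.14, 3.14, 3.14].

### API

Orientations are given as [roll, pitch, yaw] about the fixed x, y, z axes, in that order (R = Rz(yaw) Ry(pitch) Rx(roll)).
In Python, from cell import env gives the robot as it stands.
- The arm moves only by the tool arm_command, never from a script. Its argument "targets" is a list of rows, each a list of 5 numbers: the shift along the tool's x, y, z in mm, then the turn about the tool's z in degrees, then the opening, from 0 (shut) to 1 (fully open). In form: [[tx, ty, tz, roll, fingers], ...]. A call has 1 to 5 rows; each row is the pose to reach, as a shift and turn from the pose commanded when the call began, along the tool's axes at that moment; what a row does not reach only later rows make up. A row lasts 1/10 s, in which the tool goes at most 50 mm and 8.59 degrees, less where a joint would pass 70% of its speed; a pose out of reach is approached as far as the arm can. A call with a gripper value outside its range is refused whole. The fingers move at their own pace and stop on an object; the grip force is fixed at half the most. Time passes only in rows, so rows that repeat a pose let the fingers close. It gives the time, the measured TCP pose, the force, the opening and the grip force at its end, in the units of the state.
- env.state(): the state, without advancing time (a new reading comes with each control period).
- env.read_camera(name): name is "scene" or "top" or "wrist"; returns a dict with "frame" (480x640x3 uint8, red, green, blue), "vertical_fov" (degrees; the focal length in pixels is half the picture's height over the tangent of half this angle, whatever the lens; pixels are square), "cx", "cy" (the principal point, pixels), "k1" (the pictures are not rectified: a ray, as slopes to the right and down, at radius r is drawn at 1 + k1 r^2 times it, then the intrinsics apply), "world_from_camera" (4x4, takes a point from camera to world coordinates); the wrist camera has in their place "hand_eye" (4x4, takes a point from camera to tool coordinates, whose origin is the TCP and whose axes are the flange's). Camera axes: x right, y down, z forward; pixel columns grow to the right and rows downward; lengths in mm; the calibration is good to about 2 mm. A picture is of the moment at which its call begins: read the wrist's pose just before it. There is no depth.
- env.job_done(): hands the job in; it is judged then, once.
The state is a dict: "t": time; "joints": joint angles; "qvel": joint speeds; "tau": joint torques, N m; "eef_pos": TCP position; "tcp_rot": TCP orientation; "ft_force": force on the tool from outside, world axes, zero at the start; "moment": the same for the moment, N m; "opening": opening from 0.0 (shut) to 1.0 (fully open); "grip_force": force on a finger pad.
Only numpy, scipy, OpenCV 4.12 (cv2) and the standard library are available. Lean on these libraries where they do the work, as an engineer would, in place of code of your own. Each camera call takes 0.05 s, during which the arm holds its last target. There are 200 camera calls.

### The job

Three look-alike wax tins, one full, one half used and one empty, can be told apart only by their weight; one of them stands in the square well of the vanity case under the leaning mirror, the other two on the trunk. Feel how heavy they are and finish with the full one standing in that well, the half-used one standing wholly on the cork coaster, and the empty one standing in the red tray. Never let a tin tip over, and leave the other toilet things where they are.

Things in the scene. Friction and masses are not known exactly. Their poses are not given: they have to be found in the camera images.
- tin_a: one of three identical round wax tins: silver canister with a yellow band and green lid, 52 diameter, 66 tall, closed for good; origin at the centre of its underside, z up. It starts in the well of the case. Any of the three may be the full, half-used or empty one (about 420, 270 and 120 g in all); the filling cannot be seen. Stay upright while carrying it
- tin_b: one of three identical round wax tins: silver canister with a yellow band and green lid, 52 diameter, 66 tall, closed for good; origin at the centre of its underside, z up. It starts on the trunk top. Any of the three may be the full, half-used or empty one (about 420, 270 and 120 g in all); the filling cannot be seen. Stay upright while carrying it
- tin_c: one of three identical round wax tins: silver canister with a yellow band and green lid, 52 diameter, 66 tall, closed for good; origin at the centre of its underside, z up. It starts on the trunk top. Any of the three may be the full, half-used or empty one (about 420, 270 and 120 g in all); the filling cannot be seen. Stay upright while carrying it
- case: white plastic vanity case, fixed, 260 (x) by 200 (y), walls 30 high, floor 4; origin at the centre of its underside. The open lid with mirror, hinged along its +y edge (y 96, z 30), 160 long, leans 22 degrees over the case; free edge at y 36, z 178. It overhangs the well: no room for an upright gripper; tilt it, fingers pointing to +y, closing along x. Comb, clips, tweezer in the -y half
- well (a point): centre of the floor of the case's square well, 106 (x) by 92 (y) inside, dividers 18 high round it (30 high at the hinge side); axes as the case's, 48 to +y of its middle, 4 above the trunk top
- coaster: round cork coaster, fixed, 96 diameter, 6 thick; origin at the centre of its underside
- tray: square red open tray, fixed, 134 by 134 outside, walls 5 thick and 22 high, floor 5 thick; origin at the centre of its underside, sides along its x and y
- comb: grey comb in the case, 150 (x) by 28 by 5 high; origin at its underside. Leave alone
- clip_tray: slotted tray of hair clips in the case, 80 (x) by 60 by 13 high; origin at the centre of its underside. Leave alone
- tweezer: steel tweezer in the case, 95 (x) by 10 by 4 high; origin at its underside. Leave alone
- jar: round green glass jar with white twist cap, 58 diameter, 50 tall; origin at the centre of its underside. Leave alone
- polish: nail-polish bottle, red with a black cap, 32 diameter, 60 tall; origin at the centre of its underside. Leave alone
- compact: round orange powder compact, 64 diameter, 14 thick; origin at the centre of its underside. Leave alone
- brush: hairbrush, 190 long (handle to its -x), 45 wide, 30 high; origin at its underside between handle and head. Leave alone
There are look-alikes about, which are no part of the job. Leave any pink or purple look-alike of the tin_c alone. What is shaped like the tin_b but purple is not meant.

How it is judged (in metres and radians):
At the end, for the whole second after the job is handed in: Full tin (rests with over 3.4 N) on the floor of the well; half-used (1.9 to 3.4 N) on the coaster, axis within 23 mm of its centre; empty (under 1.9 N) on the floor of the red tray; all upright within 7 degrees and at rest (((x of tin_a in the frame of well between -0.032 and 0.032 m and y of tin_a in the frame of well between -0.028 and 0.028 m and z of tin_a in the frame of well below 0.006 m and contact force between tin_a and case above 3.4 N) or (x of tin_b in the frame of well between -0.032 and 0.032 m and y of tin_b in the frame of well between -0.028 and 0.028 m and z of tin_b in the frame of well below 0.006 m and contact force between tin_b and case above 3.4 N) or (x of tin_c in the frame of well between -0.032 and 0.032 m and y of tin_c in the frame of well between -0.028 and 0.028 m and z of tin_c in the frame of well below 0.006 m and contact force between tin_c and case above 3.4 N)) and ((horizontal distance between tin_a and coaster below 0.023 m and contact force between tin_a and coaster between 1.9 and 3.4 N) or (horizontal distance between tin_b and coaster below 0.023 m and contact force between tin_b and coaster between 1.9 and 3.4 N) or (horizontal distance between tin_c and coaster below 0.023 m and contact force between tin_c and coaster between 1.9 and 3.4 N)) and ((x of tin_a in the frame of tray between -0.042 and 0.042 m and y of tin_a in the frame of tray between -0.042 and 0.042 m and contact force between tin_a and tray between 0.4 and 1.9 N) or (x of tin_b in the frame of tray between -0.042 and 0.042 m and y of tin_b in the frame of tray between -0.042 and 0.042 m and contact force between tin_b and tray between 0.4 and 1.9 N) or (x of tin_c in the frame of tray between -0.042 and 0.042 m and y of tin_c in the frame of tray between -0.042 and 0.042 m and contact force between tin_c and tray between 0.4 and 1.9 N)) and angle between each of tin_a, tin_b, tin_c's own z axis and vertical below 0.12 rad and linear speed of each of tin_a, tin_b, tin_c below 0.02 m/s); the robot touches nothing.
It fails at once if a tin is tipped over (leans more than 45 degrees) (angle between any of tin_a, tin_b, tin_c's own z axis and vertical above 0.79 rad).
It fails at once if another toilet thing is moved by more than 20 mm (distance of any of comb, clip_tray, tweezer, jar, polish, compact, brush from where it was at the start of the episode above 0.02 m).
It also fails if it takes over 72 s, if anything falls off the work surface, if the arm or the gripper's body presses on something with over 40 N, if the wrist force passes 120 N, or if a joint passes its speed limit or range.

## Working session

There is one attempt and no reset: what is moved stays moved. The work goes in short steps, Python scripts to look and compute and a tool call to move; the robot and the scene stay as the last step left them, time stands still between calls to the robot, and variables do not carry over. Pictures are saved under pics/ and viewed, at most 10 in all, crops included, and the job is handed in when it is done.

Besides the shell and the picture viewer there is one more tool, called after "Call:" as name(argument=value, ...), one argument or row to a line, values as JSON. arm_command: Moves the arm, as the interface text tells. Its arguments: {"type":"object","properties":{"targets":{"type":"array","items":{"type":"array","items":{"type":"number"}}}},"required":["targets"]}

```bash
mkdir -p pics; ls
python3 - <<'E'
from cell import env
import cv2
for n in("scene","top"):
    c=env.read_camera(n); cv2.imwrite(f"pics/{n}0.png",c["frame"][:,:,::-1])
    print(n,c["vertical_fov"],c["cx"],c["cy"],c["k1"],c["world_from_camera"].round(3).tolist() if hasattr(c["world_from_camera"],'round') else c["world_from_camera"])
print(env.state())
E
```

```text
pics
scene 50.78168167322436 307.9795376700117 236.85801644905834 -0.09709285435038445 [[-0.748, 0.473, -0.466, 925.165], [0.664, 0.547, -0.51, 403.445], [0.014, -0.691, -0.723, 630.066], [0.0, 0.0, 0.0, 1.0]]
top 52.41096824945207 318.28419782038975 234.74649866487383 -0.01579256678673848 [[0.002, -0.992, 0.124, 397.564], [-1.0, -0.005, -0.023, 25.786], [0.023, -0.123, -0.992, 1034.563], [0.0, 0.0, 0.0, 1.0]]
{'t': 0.1, 'joints': array([-1.28559745e+00,  4.91511809e-01,  1.55939923e+00, -3.21114309e-05,
        1.09170318e+00, -1.05629445e-01]), 'qvel': array([ 0.00223637, -0.0018009 , -0.00192511,  0.00024688, -0.00047679,
       -0.00016484]), 'tau': array([ 3.11266995e-03, -6.13622904e+01, -2.58605701e+01,  6.93990639e-02,
        4.69797815e-02, -2.67390129e-05]), 'eef_pos': array([ 238.03060279, -577.65864072,  214.10870747]), 'tcp_rot': array([-3.14057378e+00, -7.93850097e-05,  3.90843095e-01]), 'ft_force': array([0.17586864, 0.05908297, 0.01631466]), 'moment': array([-0.00363521, -0.02764435,  0.00622712]), 'grip_force': 0.0, 'opening': 0.9985329860101169}
```

View pics/scene0.png

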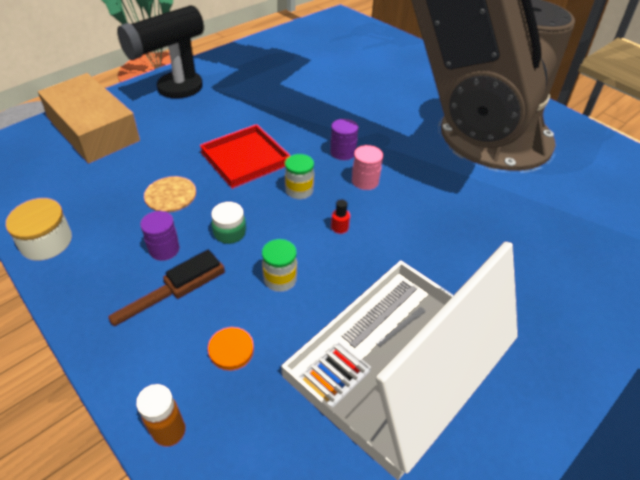

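View pics/top0.png

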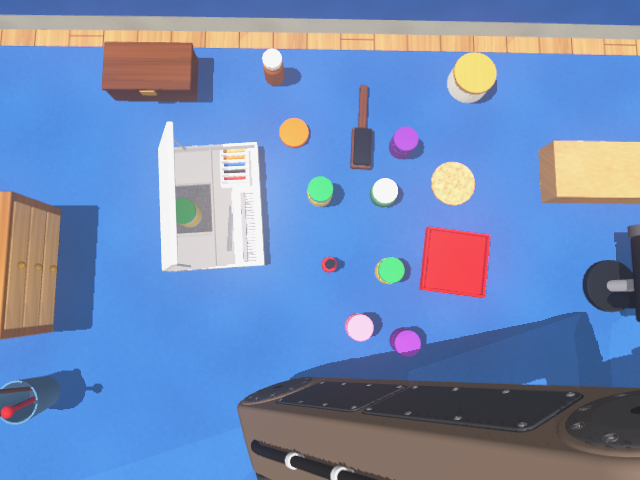

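The scene view shows silver tins with a yellow band and green lid at scene (299,175) and (280,265), which are top (390,270) and (320,188). The third is in the well at top (187,212). The purple ones at top (405,140) and (407,342) and the pink one at (360,326) are decoys. The coaster is at top (453,184), the tray at (456,262), and the case hinge is on the left (+y). I'll confirm in enlarged crops.

```bash
cat > h.py <<'E'
import numpy as np, cv2
from cell import env
from scipy.spatial.transform import Rotation as R
def ray(c,uv,T=None):
    T=np.array(c["world_from_camera"] if T is None else T)
    f=240/np.tan(np.radians(c["vertical_fov"]/2)); K=np.array([[f,0,c["cx"]],[0,f,c["cy"]],[0,0,1]])
    p=cv2.undistortPoints(np.array(uv,float).reshape(-1,1,2),K,np.array([c["k1"],0,0,0.]))[:,0]
    return T[:3,3],np.c_[p,np.ones(len(p))]@T[:3,:3].T
def at(c,uv,z,T=None):
    o,d=ray(c,uv,T); return o+d*((np.atleast_1d(z)-o[2])/d[:,2])[:,None]
def tool():
    s=env.state(); T=np.eye(4); T[:3,:3]=R.from_euler('xyz',s["tcp_rot"]).as_matrix(); T[:3,3]=s["eef_pos"]; return T
def go(p,T=None):
    "shift in tool axes to reach world point p"
    T=tool() if T is None else T; return (T[:3,:3].T@(np.array(p)-T[:3,3])).round(1)
E
python3 - <<'E'
import cv2
a=cv2.imread("pics/top0.png")
cv2.imwrite("pics/c1.png",cv2.resize(a[115:280,145:285],None,fx=3.6,fy=3.6,interpolation=2))
cv2.imwrite("pics/c2.png",cv2.resize(a[125:305,300:500],None,fx=3.3,fy=3.3,interpolation=2))
E
```

```text
(no output)
```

View pics/c1.png

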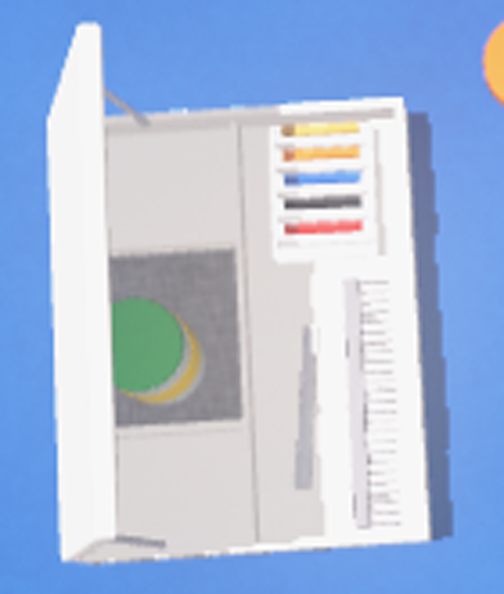

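View pics/c2.png

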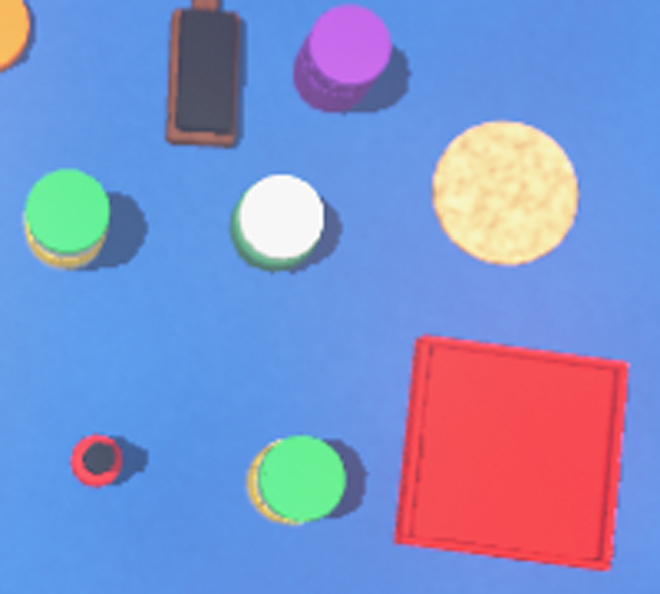

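The crops confirm the three green-lid tins at c1 (136,345), c2 (67,211) and c2 (302,478). The coaster is at c2 (506,194). The tray corners are (418,336), (629,361), (610,570) and (396,543), and the case's -y rim corners are at c1 (404,97) and (432,541).

Run:
```python
from h import *
c=env.read_camera("top")
f=lambda P,s,o:[((x+.5)/s-.5+o[0],(y+.5)/s-.5+o[1]) for x,y in P]
c1=lambda P:f(P,3.6,(145,115)); c2=lambda P:f(P,3.3,(300,125))
pr=lambda n,a:print(n,a.round(1).tolist())
pr("tinA",at(c,c1([(136,345)]),70))
case=at(c,c1([(404,97),(432,541)]),30); pr("case",case)
d=case[0]-case[1]; L=np.linalg.norm(d); yaw=np.arctan2(d[1],d[0]); print("len",L,"yaw",yaw)
x=np.array([np.cos(yaw),np.sin(yaw),0]); y=np.array([-x[1],x[0],0]); m=case.mean(0)+y*100; pr("caseC",m[None]);pr("well",(m+48*y)[None]); pr("freeedge",(m+36*y)[None])
pr("wellEdgeRight(z~18?)",at(c,c1([(236,248),(241,421)]),18))
pr("B,C",at(c,c2([(302,478),(67,211)]),66))
pr("coaster",at(c,c2([(506,194)]),6))
t=at(c,c2([(418,336),(629,361),(610,570),(396,543)]),22);pr("tray",t);pr("trayC",t.mean(0)[None])
pr("jar",at(c,c2([(282,217)]),50)); pr("polish",at(c,c2([(99,459)]),60))
cs=env.read_camera("scene")
pr("B,C scene",at(cs,[(299,163),(280,252)],66))
pr("coaster s",at(cs,[(170,194)],6))
```

```text
tinA [[565.0, 274.9, 70.0]]
case [[721.2, 133.5, 30.0], [459.5, 112.8, 30.0]]
len 262.4775762078135 yaw 0.07895862594990036
caseC [[582.5, 222.9, 30.0]]
well [[578.7, 270.7, 30.0]]
freeedge [[579.6, 258.8, 30.0]]
wellEdgeRight(z~18?) [[632.3, 231.9, 18.0], [529.6, 225.9, 18.0]]
B,C [[449.1, -141.9, 66.0], [612.4, 0.3, 66.0]]
coaster [[639.4, -290.2, 6.0]]
tray [[542.4, -225.5, 22.0], [527.0, -361.4, 22.0], [394.1, -343.8, 22.0], [410.8, -208.3, 22.0]]
trayC [[468.6, -284.7, 22.0]]
jar [[613.2, -134.7, 50.0]]
polish [[460.5, -19.5, 60.0]]
B,C scene [[452.0, -142.1, 66.0], [614.2, 1.8, 66.0]]
coaster s [[644.2, -287.2, 6.0]]
```

Call:
arm_command(
  targets=[
    [361, -323, 60, 22.4, 1],
    [361, -323, 60, 22.4, 1],
    [361, -323, 60, 22.4, 1],
    [361, -323, 60, 22.4, 1],
    [361, -323, 60, 22.4, 1],
  ],
)

```text
t: 0.7
eef_pos: [346.4, -352.7, 183.7]
tcp_rot: [3.141, -0.0, -0.001]
ft_force: [0.9, -0.3, 0.7]
opening: 0.999
grip_force: 0.0
```

Call:
arm_command(
  targets=[
    [104, -211, 95, 0, 1],
    [104, -211, 95, 0, 1],
    [104, -211, 95, 0, 1],
    [104, -211, 95, 0, 1],
    [104, -211, 95, 0, 1],
  ],
)

```text
t: 1.2
eef_pos: [449.2, -144.9, 89.7]
tcp_rot: [3.141, -0.001, -0.0]
ft_force: [0.6, -0.8, -0.2]
opening: 1.004
grip_force: 0.0
```

Call:
arm_command(
  targets=[
    [0, 0, 0, 0, 1],
    [0, 0, 0, 0, 1],
  ],
)

```text
t: 1.4
eef_pos: [448.8, -145.7, 90.0]
tcp_rot: [-3.141, 0.001, 0.003]
ft_force: [0.7, -0.1, -0.6]
opening: 0.999
grip_force: 0.0
```

Run:
```python
from h import *
T=tool();c=env.read_camera("wrist");cv2.imwrite("pics/w1.png",c["frame"][:,:,::-1])
s=env.state();print(T.round(3).tolist(),s["ft_force"],np.array(c["hand_eye"]).round(2).tolist())
```

```text
[[1.0, 0.003, -0.001, 448.771], [0.003, -1.0, 0.0, -145.717], [-0.001, -0.0, -1.0, 89.957], [0.0, 0.0, 0.0, 1.0]] [0.7039724  0.25809513 0.33615542] [[0.0, -0.96, -0.29, 83.37], [1.0, 0.0, 0.0, 1.04], [-0.0, -0.29, 0.96, -169.71], [0.0, 0.0, 0.0, 1.0]]
```

View pics/w1.png

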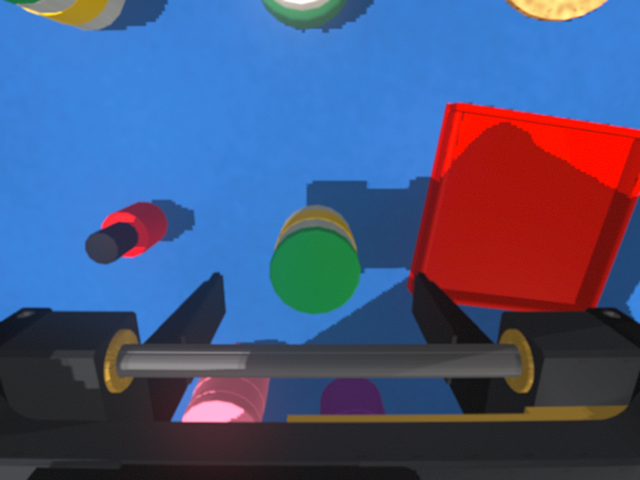

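The tin B lid is at (315,270), centred between the fingertips at (222,278) and (415,278), so I'll descend and grip.

Call:
arm_command(
  targets=[
    [1, -2, 40, 0, 1],
    [1, -2, 65, 0, 1],
    [1, -2, 65, 0, 1],
    [1, -2, 65, 0, 0.3],
    [1, -2, 65, 0, 0.3],
  ],
)

```text
t: 1.95
eef_pos: [450.0, -145.5, 26.6]
tcp_rot: [3.141, -0.002, -0.001]
ft_force: [-0.5, -0.3, -0.0]
opening: 0.887
grip_force: 0.0
```

Call:
arm_command(
  targets=[
    [0, 0, 0, 0, 0.3],
    [0, 0, 0, 0, 0.3],
    [0, 0, 0, 0, 0.3],
  ],
)

```text
t: 2.25
eef_pos: [449.8, -144.7, 25.8]
tcp_rot: [3.141, -0.001, -0.0]
ft_force: [0.4, -0.3, -0.4]
opening: 0.632
grip_force: 0.0
```

Call:
arm_command(
  targets=[
    [0, 0, -20, 0, 0.3],
    [0, 0, -40, 0, 0.3],
    [0, 0, -40, 0, 0.3],
    [0, 0, -40, 0, 0.3],
    [0, 0, -40, 0, 0.3],
  ],
)

```text
t: 2.75
eef_pos: [449.1, -144.4, 64.4]
tcp_rot: [-3.141, 0.001, -0.0]
ft_force: [-0.1, 0.0, -4.2]
opening: 0.546
grip_force: 30.0
```

Call:
arm_command(
  targets=[
    [0, 0, 0, 0, 0.3],
  ],
)

```text
t: 2.85
eef_pos: [449.2, -144.4, 64.4]
tcp_rot: [-3.141, 0.001, -0.0]
ft_force: [-0.9, 1.3, -4.5]
opening: 0.546
grip_force: 30.0
```

Call:
arm_command(
  targets=[
    [0, 0, 0, 0, 0.3],
  ],
)

```text
t: 2.95
eef_pos: [449.3, -144.5, 64.6]
tcp_rot: [-3.141, 0.001, -0.0]
ft_force: [0.4, 0.2, -3.2]
opening: 0.539
grip_force: 30.0
```

Call:
arm_command(
  targets=[
    [0, 0, 0, 0, 0.3],
  ],
)

```text
t: 3.05
eef_pos: [449.4, -144.5, 64.9]
tcp_rot: [-3.141, 0.001, -0.0]
ft_force: [0.5, -0.1, -4.8]
opening: 0.543
grip_force: 30.0
```

Call:
arm_command(
  targets=[
    [0, 0, 0, 0, 0.3],
  ],
)

```text
t: 3.15
eef_pos: [449.5, -144.6, 65.1]
tcp_rot: [-3.142, 0.0, -0.0]
ft_force: [-0.3, -0.0, -4.9]
opening: 0.54
grip_force: 30.0
```

B weighs about 4.2 N, so it is the full one. I'll put it back for now.

Call:
arm_command(
  targets=[
    [0, 0, 22, 0, 0.3],
    [0, 0, 25, 0, 0.3],
    [0, 0, 28, 0, 0.3],
  ],
)

```text
t: 3.45
eef_pos: [449.8, -144.2, 38.7]
tcp_rot: [-3.142, -0.001, -0.0]
ft_force: [-5.9, 11.2, 45.4]
opening: 0.542
grip_force: 30.0
```

Call:
arm_command(
  targets=[
    [0, 0, 3, 0, 0.3],
    [0, 0, 3, 0, 0.3],
  ],
)

```text
t: 3.65
eef_pos: [450.4, -144.3, 36.2]
tcp_rot: [3.141, -0.003, -0.0]
ft_force: [-1.2, 9.4, 26.8]
opening: 0.544
grip_force: 30.0
```

Call:
arm_command(
  targets=[
    [0, 0, -2, 0, 1],
    [0, 0, -2, 0, 1],
    [0, 0, -2, 0, 1],
    [0, 0, -30, 0, 1],
    [0, 0, -70, 0, 1],
  ],
)

```text
t: 4.15
eef_pos: [448.6, -144.3, 103.5]
tcp_rot: [-3.14, 0.004, -0.0]
ft_force: [-0.1, -0.2, 0.3]
opening: 0.907
grip_force: 0.0
```

Call:
arm_command(
  targets=[
    [163, -146, -10, 0, 1],
    [163, -146, -10, 0, 1],
    [163, -146, -10, 0, 1],
    [163, -146, -10, 0, 1],
    [163, -146, -10, 0, 1],
  ],
)

```text
t: 4.65
eef_pos: [615.1, 4.2, 114.1]
tcp_rot: [-3.142, -0.001, 0.002]
ft_force: [0.1, -0.7, -0.4]
opening: 1.0
grip_force: 0.0
```

Run:
```python
from h import *
T=tool();c=env.read_camera("wrist");cv2.imwrite("pics/w2.png",c["frame"][:,:,::-1])
hs=cv2.cvtColor(c["frame"],cv2.COLOR_RGB2HSV);m=cv2.inRange(hs,(50,120,50),(75,255,255))
n,_,st,ce=cv2.connectedComponentsWithStats(m)
for i in range(1,n):
    if st[i,4]>800: print(st[i],ce[i],at(c,[ce[i]],66,T@np.array(c["hand_eye"])).round(1), T[:3,3].round(1))
```

```text
[ 461  200   75   75 1454] [483.42297111 224.79642366] [[639.  -98.1  66. ]] [615.1   4.2 114.1]
[ 287  220   77   75 4550] [324.75802198 256.90571429] [[617.9  -1.2  66. ]] [615.1   4.2 114.1]
```

Call:
arm_command(
  targets=[
    [1, 3, 45, 0, 0.8],
    [1, 3, 89, 0, 0.8],
    [1, 3, 89, 0, 0.8],
    [1, 3, 89, 0, 0.3],
    [1, 3, 89, 0, 0.3],
  ],
)

```text
t: 5.2
eef_pos: [614.5, -2.0, 27.4]
tcp_rot: [3.141, -0.003, -0.001]
ft_force: [0.1, -1.1, 0.1]
opening: 0.686
grip_force: 0.0
```

Call:
arm_command(
  targets=[
    [0, 0, 0, 0, 0.3],
    [0, 0, 0, 0, 0.3],
    [0, 0, 0, 0, 0.3],
    [0, 0, 0, 0, 0.3],
  ],
)

```text
t: 5.6
eef_pos: [614.4, -1.7, 27.2]
tcp_rot: [3.141, -0.003, -0.0]
ft_force: [-1.3, -0.9, 8.7]
opening: 0.547
grip_force: 30.0
```

Call:
arm_command(
  targets=[
    [0, 0, -25, 0, 0.3],
    [0, 0, -50, 0, 0.3],
    [0, 0, -75, 0, 0.3],
    [0, 0, -75, 0, 0.3],
    [0, 0, -75, 0, 0.3],
  ],
)

```text
t: 6.1
eef_pos: [613.6, -1.6, 100.8]
tcp_rot: [3.141, -0.001, -0.0]
ft_force: [-0.3, 0.5, -1.0]
opening: 0.55
grip_force: 30.0
```

Call:
arm_command(
  targets=[
    [0, 0, 0, 0, 0.3],
  ],
)

```text
t: 6.2
eef_pos: [613.1, -1.6, 99.5]
tcp_rot: [-3.142, 0.001, -0.0]
ft_force: [-0.2, 0.4, -1.2]
opening: 0.55
grip_force: 30.0
```

Call:
arm_command(
  targets=[
    [0, 0, 0, 0, 0.3],
  ],
)

```text
t: 6.3
eef_pos: [613.1, -1.6, 99.2]
tcp_rot: [-3.141, 0.002, -0.0]
ft_force: [-0.6, 0.3, -1.3]
opening: 0.548
grip_force: 30.0
```

Call:
arm_command(
  targets=[
    [0, 0, 0, 0, 0.3],
  ],
)

```text
t: 6.4
eef_pos: [613.3, -1.6, 99.4]
tcp_rot: [-3.142, 0.001, -0.0]
ft_force: [-0.6, -0.1, -1.4]
opening: 0.549
grip_force: 30.0
```

Call:
arm_command(
  targets=[
    [0, 0, 0, 0, 0.3],
  ],
)

```text
t: 6.5
eef_pos: [613.4, -1.6, 99.7]
tcp_rot: [-3.142, 0.001, -0.0]
ft_force: [-0.2, -0.3, -1.8]
opening: 0.546
grip_force: 30.0
```

C weighs about 1.3 N, so it is the empty one and goes to the tray. That makes A the half-used one.

Call:
arm_command(
  targets=[
    [-145, 283, 0, 0, 0.3],
    [-145, 283, 0, 0, 0.3],
    [-145, 283, 0, 0, 0.3],
    [-145, 283, 0, 0, 0.3],
    [-145, 283, 0, 0, 0.3],
  ],
)

```text
t: 7.0
eef_pos: [498.5, -225.6, 100.2]
tcp_rot: [3.141, -0.0, 0.0]
ft_force: [1.2, 0.4, -1.0]
opening: 0.549
grip_force: 30.0
```

Call:
arm_command(
  targets=[
    [0, 0, 0, 0, 0.3],
  ],
)

```text
t: 7.1
eef_pos: [497.3, -228.6, 100.2]
tcp_rot: [3.141, 0.0, -0.005]
ft_force: [0.1, 0.1, -1.2]
opening: 0.551
grip_force: 30.0
```

Call:
arm_command(
  targets=[
    [-28, 56, 0, 0, 0.3],
    [-28, 56, 0, 0, 0.3],
    [-28, 56, 40, 0, 0.3],
    [-28, 56, 60, 0, 0.3],
    [-28, 56, 63, 0, 0.3],
  ],
)

```text
t: 7.6
eef_pos: [470.8, -279.1, 35.2]
tcp_rot: [-3.139, 0.003, -0.0]
ft_force: [-0.0, -0.7, -1.2]
opening: 0.549
grip_force: 30.0
```

Call:
arm_command(
  targets=[
    [0, 0, 3, 0, 0.3],
    [0, 0, 3, 0, 0.3],
  ],
)

```text
t: 7.8
eef_pos: [472.1, -280.0, 34.9]
tcp_rot: [3.141, -0.001, 0.0]
ft_force: [-0.4, -0.0, -1.0]
opening: 0.55
grip_force: 30.0
```

Call:
arm_command(
  targets=[
    [0, 0, 3, 0, 0.3],
    [0, 0, 3, 0, 0.3],
    [0, 0, 3, 0, 0.68],
    [0, 0, 3, 0, 0.68],
    [0, 0, 3, 0, 0.68],
  ],
)

```text
t: 8.3
eef_pos: [471.6, -280.2, 31.5]
tcp_rot: [3.141, -0.0, -0.0]
ft_force: [-0.3, 0.8, -0.8]
opening: 0.673
grip_force: 0.0
```

Call:
arm_command(
  targets=[
    [0, 0, -40, 0, 0.7],
    [0, 0, -90, 0, 1],
    [0, 0, -140, 0, 1],
    [0, 0, -140, 0, 1],
  ],
)

```text
t: 8.7
eef_pos: [473.4, -281.5, 177.4]
tcp_rot: [3.135, -0.008, -0.0]
ft_force: [-0.1, 0.3, -0.7]
opening: 0.896
grip_force: 0.0
```

Both trunk tins are known now. The commands can't tilt the tool directly, so I'll test whether the arm tilts inward when asked for a pose inside its inner reach, facing +y.

Call:
arm_command(
  targets=[
    [-438, 175, -60, -94.5, 1],
    [-438, 175, -60, -94.5, 1],
    [-438, 175, -60, -94.5, 1],
    [-438, 175, -60, -94.5, 1],
    [-438, 175, -60, -94.5, 1],
  ],
)

```text
t: 9.2
eef_pos: [264.1, -363.6, 199.5]
tcp_rot: [-3.141, 0.0, 0.675]
ft_force: [0.1, -0.9, 1.3]
opening: 0.997
grip_force: 0.0
```

```bash
python3 -c "
from h import *
s=env.state();print(s['eef_pos'],s['tcp_rot'],s['joints'],go([36,-460,240]))"
```

```text
[ 264.07946638 -363.57156512  199.4948894 ] [-3.14125038e+00  2.75210295e-05  6.75166510e-01] [-1.08973290e+00  2.62402057e-01  1.98875487e+00 -1.19636191e-04
  8.90766260e-01 -1.94027836e-01] [-238.3  -67.3  -40.5]
```

Call:
arm_command(
  targets=[
    [-236, -64, -40, -56, 1],
    [-236, -64, -40, -56, 1],
    [-236, -64, -40, -56, 1],
    [-236, -64, -40, -56, 1],
    [-236, -64, -40, -56, 1],
  ],
)

```text
t: 9.7
eef_pos: [72.7, -446.5, 233.7]
tcp_rot: [-3.142, -0.0, 1.309]
ft_force: [0.4, -0.6, 0.5]
opening: 0.999
grip_force: 0.0
```

Call:
arm_command(
  targets=[
    [0, 0, 0, -13, 1],
    [0, 0, 0, -13, 1],
    [0, 0, 0, -13, 1],
  ],
)

```text
t: 10.0
eef_pos: [74.0, -446.1, 233.3]
tcp_rot: [-3.142, -0.001, 1.53]
ft_force: [-0.1, 0.7, -0.9]
opening: 0.999
grip_force: 0.0
```

```bash
python3 -c "
from h import *
s=env.state();print(s['eef_pos'],s['tcp_rot'],s['joints'],go([36,-460,240]))"
```

```text
[  73.98273666 -446.13321618  233.31472625] [-3.14154956e+00 -6.67393913e-04  1.53046620e+00] [-1.55270270e+00  2.22553104e-01  1.93625840e+00 -4.86366443e-06
  9.83449918e-01 -1.51236990e+00] [-15.4 -37.4  -6.7]
```

Call:
arm_command(
  targets=[
    [0, 28, 0, -7, 1],
    [0, 28, 0, -7, 1],
  ],
)

```text
t: 10.2
eef_pos: [104.0, -447.3, 233.5]
tcp_rot: [3.141, -0.0, 1.655]
ft_force: [-0.4, -0.5, -0.9]
opening: 1.003
grip_force: 0.0
```

Call:
arm_command(
  targets=[
    [50, 0, 0, 0, 1],
    [100, 0, 0, 0, 1],
    [130, 0, 0, 0, 1],
    [130, 0, 0, 0, 1],
    [130, 0, 0, 0, 1],
  ],
)

```text
t: 10.7
eef_pos: [91.8, -318.1, 234.1]
tcp_rot: [-3.142, 0.002, 1.651]
ft_force: [-0.2, -0.8, -0.3]
opening: 0.997
grip_force: 0.0
```

```bash
python3 -c "
from h import *
s=env.state();print(s['eef_pos'],s['tcp_rot'],s['joints'],tool()[:3,2])"
```

```text
[  91.75223222 -318.09925919  234.06706913] [-3.14152013e+00  1.57962852e-03  1.65063201e+00] [-1.49030941e+00  3.00242860e-02  2.17187567e+00 -9.12008668e-05
  9.38113120e-01 -1.57009116e+00] [ 5.36880585e-05 -1.58037998e-03 -9.99998750e-01]
```

Inner limits don't bind there, so I'll try the outer limit facing +y, going round at small radius and higher up.

Call:
arm_command(
  targets=[
    [137, 210, -60, 0, 1],
    [137, 210, -60, 0, 1],
    [137, 210, -60, 0, 1],
    [137, 210, -60, 0, 1],
    [137, 210, -60, 0, 1],
  ],
)

```text
t: 11.2
eef_pos: [284.3, -169.4, 292.2]
tcp_rot: [3.141, 0.001, 1.651]
ft_force: [-0.3, -1.4, 0.0]
opening: 0.999
grip_force: 0.0
```

Call:
arm_command(
  targets=[
    [200, 36, -60, 0, 1],
    [200, 36, -60, 0, 1],
    [200, 36, -60, 0, 1],
    [200, 36, -60, 0, 1],
    [200, 36, -60, 0, 1],
  ],
)

```text
t: 11.7
eef_pos: [303.0, 35.3, 352.7]
tcp_rot: [3.139, -0.0, 1.655]
ft_force: [0.3, -0.2, -0.0]
opening: 1.004
grip_force: 0.0
```

Call:
arm_command(
  targets=[
    [194, -45, -60, 0, 1],
    [194, -45, -60, 0, 1],
    [194, -45, -60, 0, 1],
    [194, -45, -60, 0, 1],
    [194, -45, -60, 0, 1],
  ],
)

```text
t: 12.2
eef_pos: [240.6, 225.9, 412.7]
tcp_rot: [3.14, -0.001, 1.656]
ft_force: [0.4, -1.3, 0.3]
opening: 1.0
grip_force: 0.0
```

Call:
arm_command(
  targets=[
    [136, -190, 0, 0, 1],
    [136, -190, 0, 0, 1],
    [136, -190, 0, 0, 1],
    [136, -190, 0, 0, 1],
    [136, -190, 0, 0, 1],
  ],
)

```text
t: 12.7
eef_pos: [38.7, 343.8, 411.5]
tcp_rot: [3.141, -0.0, 1.652]
ft_force: [0.3, 0.0, 0.0]
opening: 0.996
grip_force: 0.0
```

```bash
python3 -c "
from h import *
s=env.state();print(s['eef_pos'],s['tcp_rot'],s['joints'],tool()[:3,2])"
```

```text
[ 38.66212415 343.76373881 411.5347252 ] [ 3.14146973e+00 -4.35968483e-04  1.65219830e+00] [ 1.26708804e+00 -1.06351520e-01  1.80905883e+00  5.02974430e-05
  1.43843513e+00  1.18567946e+00] [ 8.70656400e-05  4.44519900e-04 -9.99999897e-01]
```

Call:
arm_command(
  targets=[
    [250, 0, 0, 0, 1],
    [250, 0, 0, 0, 1],
    [250, 0, 0, 0, 1],
    [250, 0, 0, 0, 1],
    [250, 0, 0, 0, 1],
  ],
)

```text
t: 13.2
eef_pos: [20.1, 594.3, 410.4]
tcp_rot: [3.142, 0.001, 1.651]
ft_force: [0.1, 0.2, 0.5]
opening: 1.0
grip_force: 0.0
```

Call:
arm_command(
  targets=[
    [250, 0, 0, 0, 1],
    [250, 0, 0, 0, 1],
    [250, 0, 0, 0, 1],
    [250, 0, 0, 0, 1],
    [250, 0, 0, 0, 1],
  ],
)

```text
t: 13.7
eef_pos: [1.3, 828.6, 409.7]
tcp_rot: [-3.141, 0.002, 1.651]
ft_force: [0.5, -0.3, 0.5]
opening: 1.002
grip_force: 0.0
```

Call:
arm_command(
  targets=[
    [50, 0, 0, 0, 1],
    [100, 0, 0, 0, 1],
    [150, 0, 0, 0, 1],
  ],
)

```text
t: 14.0
eef_pos: [-6.6, 892.0, 384.5]
tcp_rot: [3.141, -0.017, 1.651]
ft_force: [0.6, 0.4, 3.9]
opening: 1.002
grip_force: 0.0
```

```bash
python3 -c "
from h import *
s=env.state();print(s['eef_pos'],s['tcp_rot'],s['joints'],tool()[:3,2])"
```

```text
[ -6.62827787 892.00812152 384.51542393] [ 3.14092639 -0.01673329  1.65066061] [1.50373615e+00 1.02922034e+00 4.69838598e-02 2.01645145e-03
 2.04873706e+00 1.42481983e+00] [-6.70770765e-04  1.67323220e-02 -9.99859780e-01]
```

Call:
arm_command(
  targets=[
    [100, 0, 0, 0, 1],
    [100, 0, 0, 0, 1],
    [100, 0, 0, 0, 1],
  ],
)

```text
t: 14.3
eef_pos: [-13.5, 916.2, 357.5]
tcp_rot: [3.138, -0.056, 1.652]
ft_force: [-0.3, -1.0, 0.6]
opening: 0.994
grip_force: 0.0
```

```bash
python3 -c "
from h import *
s=env.state();print(s['eef_pos'],s['tcp_rot'],s['joints'],tool()[:3,2])"
```

```text
[-13.45150077 916.2054314  357.51955552] [ 3.1377385  -0.05574964  1.6520087 ] [1.51232302 1.05973675 0.0474086  0.00429374 1.97870041 1.43303127] [-6.78772139e-04  5.58493630e-02 -9.98438976e-01]
```

Call:
arm_command(
  targets=[
    [200, 0, -60, 0, 1],
    [200, 0, -60, 0, 1],
    [200, 0, -60, 0, 1],
    [200, 0, -60, 0, 1],
    [200, 0, -60, 0, 1],
  ],
)

```text
t: 14.8
eef_pos: [-22.7, 929.4, 350.2]
tcp_rot: [3.135, -0.091, 1.653]
ft_force: [0.6, -0.4, 0.2]
opening: 0.996
grip_force: 0.0
```

```bash
python3 -c "
from h import *
s=env.state();print(s['eef_pos'],s['tcp_rot'],s['joints'],tool()[:3,2])"
```

```text
[-22.74673323 929.43841176 350.16252581] [ 3.13547963 -0.09112006  1.65285252] [1.52263688 1.0684809  0.04789986 0.00615568 1.93406222 1.44330911] [-0.00136569  0.0911872  -0.99583283]
```

Each call adds tilt, so I'll use several short calls.

Call:
arm_command(
  targets=[
    [200, 0, -30, 0, 1],
  ],
)

```text
t: 14.9
eef_pos: [-25.4, 940.0, 345.4]
tcp_rot: [3.134, -0.121, 1.653]
ft_force: [0.1, -0.3, 1.1]
opening: 1.002
grip_force: 0.0
```

Call:
arm_command(
  targets=[
    [200, 0, -30, 0, 1],
  ],
)

```text
t: 15.0
eef_pos: [-28.5, 950.4, 340.1]
tcp_rot: [3.132, -0.149, 1.653]
ft_force: [0.7, -0.8, 0.3]
opening: 1.0
grip_force: 0.0
```

Call:
arm_command(
  targets=[
    [200, 0, -30, 0, 1],
  ],
)

```text
t: 15.1
eef_pos: [-31.3, 959.9, 337.1]
tcp_rot: [3.131, -0.177, 1.653]
ft_force: [0.5, 0.0, -0.3]
opening: 0.999
grip_force: 0.0
```

Call:
arm_command(
  targets=[
    [200, 0, -30, 0, 1],
  ],
)

```text
t: 15.2
eef_pos: [-34.0, 968.8, 335.9]
tcp_rot: [3.13, -0.207, 1.654]
ft_force: [0.1, 0.2, 0.7]
opening: 0.996
grip_force: 0.0
```

Call:
arm_command(
  targets=[
    [200, 0, -30, 0, 1],
  ],
)

```text
t: 15.3
eef_pos: [-36.5, 977.2, 336.2]
tcp_rot: [3.128, -0.236, 1.654]
ft_force: [-0.3, -0.1, -0.4]
opening: 0.996
grip_force: 0.0
```

```bash
python3 -c "
from h import *
s=env.state();print(s['eef_pos'],s['tcp_rot'],s['joints'],tool()[:3,2])"
```

```text
[-36.51142806 977.16308368 336.224546  ] [ 3.12816994 -0.23601111  1.65425165] [1.53677731 1.09078703 0.04823161 0.01434776 1.76658047 1.45937298] [-0.00611405  0.23411025 -0.97219083]
```

Call:
arm_command(
  targets=[
    [200, 0, -30, 0, 1],
  ],
)

```text
t: 15.4
eef_pos: [-39.0, 985.0, 338.0]
tcp_rot: [3.127, -0.266, 1.655]
ft_force: [-0.2, 0.1, -0.0]
opening: 0.998
grip_force: 0.0
```

Call:
arm_command(
  targets=[
    [200, 0, -30, 0, 1],
  ],
)

```text
t: 15.5
eef_pos: [-41.3, 992.4, 341.2]
tcp_rot: [3.125, -0.296, 1.655]
ft_force: [0.0, 0.0, -0.4]
opening: 1.001
grip_force: 0.0
```

Call:
arm_command(
  targets=[
    [200, 0, -30, 0, 1],
  ],
)

```text
t: 15.6
eef_pos: [-43.5, 999.2, 345.7]
tcp_rot: [3.124, -0.326, 1.656]
ft_force: [0.4, 0.1, -0.2]
opening: 1.001
grip_force: 0.0
```

Call:
arm_command(
  targets=[
    [200, 0, -30, 0, 1],
  ],
)

```text
t: 15.7
eef_pos: [-45.7, 1005.4, 351.5]
tcp_rot: [3.123, -0.356, 1.656]
ft_force: [-1.0, 0.2, -0.7]
opening: 0.998
grip_force: 0.0
```

Call:
arm_command(
  targets=[
    [200, 0, -30, 0, 1],
  ],
)

```text
t: 15.8
eef_pos: [-47.7, 1011.1, 358.4]
tcp_rot: [3.122, -0.386, 1.657]
ft_force: [-0.1, 0.3, -0.4]
opening: 0.999
grip_force: 0.0
```

Call:
arm_command(
  targets=[
    [200, 0, -30, 0, 1],
  ],
)

```text
t: 15.9
eef_pos: [-49.7, 1016.2, 366.4]
tcp_rot: [3.12, -0.415, 1.658]
ft_force: [-0.1, -0.8, -0.2]
opening: 1.0
grip_force: 0.0
```

Call:
arm_command(
  targets=[
    [200, 0, -30, 0, 1],
  ],
)

```text
t: 16.0
eef_pos: [-51.6, 1020.8, 375.6]
tcp_rot: [3.119, -0.445, 1.658]
ft_force: [-0.3, 0.8, 0.2]
opening: 1.003
grip_force: 0.0
```

Call:
arm_command(
  targets=[
    [200, 0, -30, 0, 1],
  ],
)

```text
t: 16.1
eef_pos: [-53.3, 1024.7, 385.7]
tcp_rot: [3.118, -0.474, 1.659]
ft_force: [-0.1, 0.3, -0.1]
opening: 0.998
grip_force: 0.0
```

Call:
arm_command(
  targets=[
    [200, 0, -30, 0, 1],
  ],
)

```text
t: 16.2
eef_pos: [-55.0, 1028.1, 396.9]
tcp_rot: [3.117, -0.504, 1.66]
ft_force: [0.2, -0.2, 0.4]
opening: 0.999
grip_force: 0.0
```

Call:
arm_command(
  targets=[
    [200, 0, -30, 0, 1],
  ],
)

```text
t: 16.3
eef_pos: [-56.6, 1030.9, 408.9]
tcp_rot: [3.115, -0.533, 1.661]
ft_force: [-0.4, -0.4, 0.4]
opening: 1.002
grip_force: 0.0
```

Call:
arm_command(
  targets=[
    [200, 0, -30, 0, 1],
  ],
)

```text
t: 16.4
eef_pos: [-58.2, 1033.2, 421.8]
tcp_rot: [3.114, -0.562, 1.662]
ft_force: [-0.2, 0.5, 0.3]
opening: 1.002
grip_force: 0.0
```

Call:
arm_command(
  targets=[
    [200, 0, -30, 0, 1],
  ],
)

```text
t: 16.5
eef_pos: [-59.6, 1034.8, 435.5]
tcp_rot: [3.113, -0.591, 1.663]
ft_force: [-0.6, 0.5, 0.6]
opening: 1.0
grip_force: 0.0
```

```bash
python3 -c "
from h import *
s=env.state();print(s['eef_pos'],s['tcp_rot'],s['joints'],tool()[:3].round(4))"
```

```text
[ -59.64162151 1034.78744073  435.48029084] [ 3.11292501 -0.5909567   1.66274327] [1.55675094 1.02318868 0.04836284 0.03054944 1.4792042  1.47999488] [[-7.6200000e-02  9.9680000e-01 -2.2600000e-02 -5.9641600e+01]
 [ 8.2690000e-01  7.5900000e-02  5.5720000e-01  1.0347874e+03]
 [ 5.5720000e-01  2.3800000e-02 -8.3010000e-01  4.3548030e+02]]
```

Call:
arm_command(
  targets=[
    [200, 0, -30, 0, 1],
  ],
)

```text
t: 16.6
eef_pos: [-61.0, 1035.8, 450.0]
tcp_rot: [3.112, -0.62, 1.664]
ft_force: [-0.5, -0.6, -0.4]
opening: 0.998
grip_force: 0.0
```

Call:
arm_command(
  targets=[
    [200, 0, -30, 0, 1],
  ],
)

```text
t: 16.7
eef_pos: [-62.3, 1036.2, 465.0]
tcp_rot: [3.11, -0.648, 1.665]
ft_force: [0.3, 0.1, -0.2]
opening: 1.003
grip_force: 0.0
```

Call:
arm_command(
  targets=[
    [200, 0, -30, 0, 1],
  ],
)

```text
t: 16.8
eef_pos: [-63.5, 1036.0, 480.9]
tcp_rot: [3.109, -0.677, 1.666]
ft_force: [-0.3, 0.2, -0.3]
opening: 0.999
grip_force: 0.0
```

```bash
python3 -c "
from h import *
T=tool();print(env.state()['tcp_rot'],T.round(3));
for p in ([100,520,420],[330,330,400],[420,150,250],[557,168,150]): print(p,go(p,T)); T[:3,3]=p"
```

```text
[ 3.10901415 -0.67658377  1.66599489] [[-7.400000e-02  9.970000e-01 -2.700000e-02 -6.354600e+01]
 [ 7.760000e-01  7.500000e-02  6.260000e-01  1.035975e+03]
 [ 6.260000e-01  2.500000e-02 -7.790000e-01  4.809010e+02]
 [ 0.000000e+00  0.000000e+00  0.000000e+00  1.000000e+00]]
[100, 520, 420] [-450.7  122.9 -280. ]
[330, 330, 400] [-177.   214.6 -109.6]
[420, 150, 250] [-240.3   72.5    1.8]
[557, 168, 150] [-58.8 135.4  85.5]
```

Tilted 38.8° towards +y with the finger axis level. Now travelling back to the case.

Call:
arm_command(
  targets=[
    [-205, 56, -127, 0, 1],
    [-205, 56, -127, 0, 1],
    [-205, 56, -127, 0, 1],
    [-205, 56, -127, 0, 1],
    [-205, 56, -127, 0, 1],
  ],
)

```text
t: 17.3
eef_pos: [-11.7, 876.5, 463.3]
tcp_rot: [3.109, -0.676, 1.666]
ft_force: [0.6, 1.3, 1.1]
opening: 1.001
grip_force: 0.0
```

Call:
arm_command(
  targets=[
    [-205, 56, -127, 0, 1],
    [-205, 56, -127, 0, 1],
    [-205, 56, -127, 0, 1],
    [-205, 56, -127, 0, 1],
    [-205, 56, -127, 0, 1],
  ],
)

```text
t: 17.8
eef_pos: [62.9, 641.7, 436.4]
tcp_rot: [3.108, -0.676, 1.666]
ft_force: [0.4, 0.7, -0.4]
opening: 1.0
grip_force: 0.0
```

```bash
python3 -c "
from h import *
T=tool();print(env.state()['joints'].round(2),env.state()['tcp_rot'],T[:3,3]);
for p in ([330,330,400],[440,140,330],[569,193,148]): print(p,go(p,T)); T[:3,3]=p"
```

```text
[1.28 0.14 1.65 0.31 0.73 1.04] [ 3.10785986 -0.67635376  1.66642347] [ 62.87531928 641.6585191  436.39152532]
[330, 330, 400] [-284.6  242.1 -173.7]
[440, 140, 330] [-199.5   93.7  -67.3]
[569, 193, 148] [-82.4 127.8 171.7]
```

Call:
arm_command(
  targets=[
    [-171, 145, -104, 0, 1],
    [-171, 145, -104, 0, 1],
    [-171, 145, -104, 0, 1],
    [-171, 145, -104, 0, 1],
    [-171, 145, -104, 0, 1],
  ],
)

```text
t: 18.3
eef_pos: [223.2, 455.2, 414.7]
tcp_rot: [3.106, -0.676, 1.668]
ft_force: [-0.2, 1.1, 0.3]
opening: 0.998
grip_force: 0.0
```

Call:
arm_command(
  targets=[
    [-114, 97, -70, 0, 1],
    [-114, 97, -70, 0, 1],
    [-114, 97, -70, 0, 1],
    [-114, 97, -70, 0, 1],
  ],
)

```text
t: 18.7
eef_pos: [332.4, 328.9, 399.9]
tcp_rot: [3.106, -0.674, 1.663]
ft_force: [-0.1, -0.2, 0.5]
opening: 0.997
grip_force: 0.0
```

Call:
arm_command(
  targets=[
    [-199, 94, -67, 0, 1],
    [-199, 94, -67, 0, 1],
    [-199, 94, -67, 0, 1],
    [-199, 94, -67, 0, 1],
    [-199, 94, -67, 0, 1],
  ],
)

```text
t: 19.2
eef_pos: [441.4, 139.5, 329.6]
tcp_rot: [3.108, -0.673, 1.664]
ft_force: [0.0, 0.9, 0.3]
opening: 1.002
grip_force: 0.0
```

```bash
python3 -c "
from h import *
T=tool();print(env.state()['joints'].round(2),env.state()['tcp_rot'],T[:3,3]);
for p in ([569,193,148],): print(p,go(p,T)); T[:3,3]=p"
```

```text
[-0.21  0.18  1.89  0.67  1.34 -0.54] [ 3.10753103 -0.67337116  1.66432615] [441.38053443 139.50016151 329.6199556 ]
[569, 193, 148] [-80.9 126.3 172.2]
```

Call:
arm_command(
  targets=[
    [-81, 126, 150, 0, 1],
    [-81, 126, 150, 0, 1],
    [-81, 126, 150, 0, 1],
    [-81, 126, 150, 0, 1],
    [-81, 126, 150, 0, 1],
  ],
)

```text
t: 19.7
eef_pos: [568.6, 182.8, 162.0]
tcp_rot: [3.113, -0.674, 1.663]
ft_force: [-0.6, -0.2, -0.5]
opening: 1.002
grip_force: 0.0
```

Call:
arm_command(
  targets=[
    [0, 0, 0, 0, 1],
    [0, 0, 0, 0, 1],
  ],
)

```text
t: 19.9
eef_pos: [567.2, 182.2, 167.0]
tcp_rot: [3.107, -0.674, 1.667]
ft_force: [-0.6, -0.1, 0.1]
opening: 1.0
grip_force: 0.0
```

Run:
```python
from h import *
T=tool();c=env.read_camera("wrist");cv2.imwrite("pics/w3.png",c["frame"][:,:,::-1])
np.save("T3.npy",T);print(T.round(3),env.state()['joints'].round(2),go([564.5,287,27],T))
```

```text
[[-7.50000e-02  9.97000e-01 -2.60000e-02  5.67230e+02]
 [ 7.78000e-01  7.50000e-02  6.24000e-01  1.82167e+02]
 [ 6.24000e-01  2.70000e-02 -7.81000e-01  1.67040e+02]
 [ 0.00000e+00  0.00000e+00  0.00000e+00  1.00000e+00]] [-0.09  0.55  1.79  0.79  1.06 -0.67] [ -5.6   1.4 174.9]
```

View pics/w3.png

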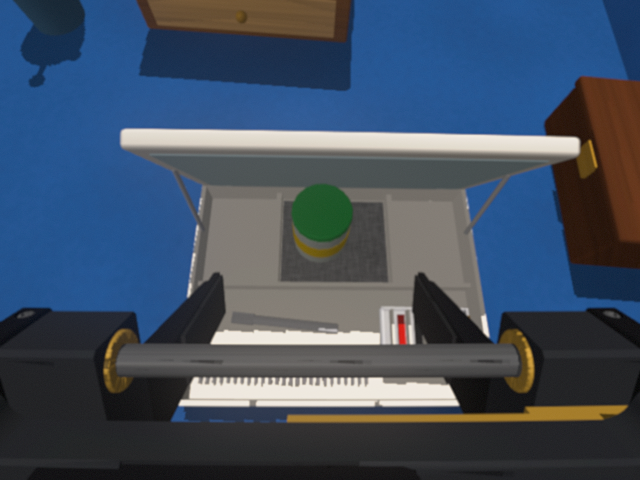

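The tin A lid is at (323,212), and the dark well floor spans (283,203), (382,205), (386,282) and (282,281). The fingertips are at about (222,280) and (415,280).

Run:
```python
from h import *
T=np.load("T3.npy");c=env.read_camera("wrist");X=T@np.array(c["hand_eye"])
print("A",at(c,[(323,212)],70,X).round(1));w=at(c,[(283,203),(382,205),(386,282),(282,281)],4,X);print(w.round(1),w.mean(0))
print("mirror edge",at(c,[(128,138),(575,145)],178,X).round(1))
```

```text
A [[567.4 271.9  70. ]]
[[525.5 309.6   4. ]
 [628.7 316.6   4. ]
 [633.6 234.2   4. ]
 [533.8 226.9   4. ]] [580.40086415 271.83122461   4.        ]
mirror edge [[455.7 256.6 178. ]
 [708.6 276.4 178. ]]
```

Call:
arm_command(
  targets=[
    [-6, 3, 45, 0, 0.75],
    [-6, 3, 90, 0, 0.75],
    [-6, 3, 130, 0, 0.75],
    [-6, 3, 150, 0, 0.75],
    [-6, 3, 162, 0, 0.75],
  ],
)

```text
t: 20.5
eef_pos: [566.3, 279.8, 35.8]
tcp_rot: [3.108, -0.674, 1.667]
ft_force: [-0.1, -0.1, 0.6]
opening: 0.757
grip_force: 0.0
```

Call:
arm_command(
  targets=[
    [0, 0, 10, 0, 0.75],
    [0, 0, 10, 0, 0.6],
    [0, 0, 10, 0, 0.3],
  ],
)

```text
t: 20.8
eef_pos: [566.9, 284.8, 28.7]
tcp_rot: [3.107, -0.674, 1.667]
ft_force: [-0.3, 0.1, 0.8]
opening: 0.636
grip_force: 0.0
```

Call:
arm_command(
  targets=[
    [0, 0, 0, 0, 0.3],
    [0, 0, 0, 0, 0.3],
    [0, 0, 0, 0, 0.3],
  ],
)

```text
t: 21.1
eef_pos: [566.6, 284.8, 28.6]
tcp_rot: [3.108, -0.675, 1.666]
ft_force: [-2.5, -4.1, 7.1]
opening: 0.546
grip_force: 29.9
```

Call:
arm_command(
  targets=[
    [0, 0, -20, 0, 0.3],
    [0, 0, -55, 0, 0.3],
    [0, 0, -100, 0, 0.3],
    [0, 0, -140, 0, 0.3],
    [0, 0, -180, 0, 0.3],
  ],
)

```text
t: 21.6
eef_pos: [571.0, 171.3, 169.5]
tcp_rot: [3.109, -0.673, 1.665]
ft_force: [1.4, 0.8, -2.6]
opening: 0.546
grip_force: 29.8
```

Call:
arm_command(
  targets=[
    [0, 0, 0, 0, 0.3],
    [0, 0, 0, 0, 0.3],
  ],
)

```text
t: 21.8
eef_pos: [571.3, 172.3, 168.4]
tcp_rot: [3.108, -0.674, 1.665]
ft_force: [0.1, 0.7, -3.6]
opening: 0.543
grip_force: 29.9
```

Run:
```python
from h import *
T=tool();s=env.state();print(T.round(3),s['joints'].round(2),s['ft_force'])
for p in ([560,-40,150],[641.5,-230,140],[641.5,-276,60]):print(p,go(p,T));T[:3,3]=p
```

```text
[[-7.40000e-02  9.97000e-01 -2.50000e-02  5.71305e+02]
 [ 7.78000e-01  7.30000e-02  6.24000e-01  1.72309e+02]
 [ 6.24000e-01  2.60000e-02 -7.81000e-01  1.68432e+02]
 [ 0.00000e+00  0.00000e+00  0.00000e+00  1.00000e+00]] [-0.11  0.55  1.78  0.78  1.08 -0.67] [ 0.10390616  0.73977115 -3.60471175]
[560, -40, 150] [-175.9  -27.4 -117.8]
[641.5, -230, 140] [-160.1   67.  -112.8]
[641.5, -276, 60] [-85.7  -5.5  33.8]
```

Call:
arm_command(
  targets=[
    [-176, -27, -118, 0, 0.3],
    [-176, -27, -118, 0, 0.3],
    [-176, -27, -118, 0, 0.3],
    [-176, -27, -118, 0, 0.3],
    [-176, -27, -118, 0, 0.3],
  ],
)

```text
t: 22.3
eef_pos: [560.3, -42.9, 147.7]
tcp_rot: [3.112, -0.674, 1.662]
ft_force: [1.1, 1.2, -2.8]
opening: 0.539
grip_force: 30.0
```

Call:
arm_command(
  targets=[
    [-160, 67, -113, 0, 0.3],
    [-160, 67, -113, 0, 0.3],
    [-160, 67, -113, 0, 0.3],
    [-160, 67, -113, 0, 0.3],
    [-160, 67, -113, 0, 0.3],
  ],
)

```text
t: 22.8
eef_pos: [643.5, -232.7, 137.0]
tcp_rot: [3.11, -0.674, 1.663]
ft_force: [-1.2, 0.3, -3.0]
opening: 0.543
grip_force: 30.0
```

Run:
```python
from h import *
T=tool();s=env.state();print(T.round(3),s['joints'].round(2),s['ft_force'])
for p in ([640.5,-277,75],[640.5,-277,36]):print(p,go(p,T));T[:3,3]=p
```

```text
[[-7.20000e-02  9.97000e-01 -2.60000e-02  6.43463e+02]
 [ 7.78000e-01  7.30000e-02  6.24000e-01 -2.32712e+02]
 [ 6.24000e-01  2.50000e-02 -7.81000e-01  1.36963e+02]
 [ 0.00000e+00  0.00000e+00  0.00000e+00  1.00000e+00]] [-0.64  0.82  1.28  0.51  1.51 -0.88] [-1.20543459  0.3406946  -2.97882605]
[640.5, -277, 75] [-72.9  -7.7  20.8]
[640.5, -277, 36] [-24.4  -1.   30.4]
```

Call:
arm_command(
  targets=[
    [-73, -8, 21, 0, 0.3],
    [-73, -8, 21, 0, 0.3],
    [-85, -8, 36, 0, 0.3],
    [-97, -9, 51, 0, 0.3],
    [-97, -9, 51, 0, 0.3],
  ],
)

```text
t: 23.3
eef_pos: [638.3, -271.5, 36.3]
tcp_rot: [3.114, -0.678, 1.664]
ft_force: [0.0, 1.0, -2.8]
opening: 0.541
grip_force: 30.0
```

Call:
arm_command(
  targets=[
    [0, 0, 0, 0, 0.3],
  ],
)

```text
t: 23.4
eef_pos: [639.4, -272.7, 39.5]
tcp_rot: [3.109, -0.675, 1.667]
ft_force: [0.1, 0.2, -2.2]
opening: 0.54
grip_force: 30.0
```

Run:
```python
from h import *
T=tool();s=env.state();print(T[:3,3].round(1),s['ft_force'],go([640.5,-277,30.5],T))
c=env.read_camera("wrist");cv2.imwrite("pics/w4.png",c["frame"][:,:,::-1])
```

```text
[ 639.4 -272.7   39.5] [ 0.14672336  0.24784882 -2.15426566] [-9.1  0.5  4.3]
```

View pics/w4.png

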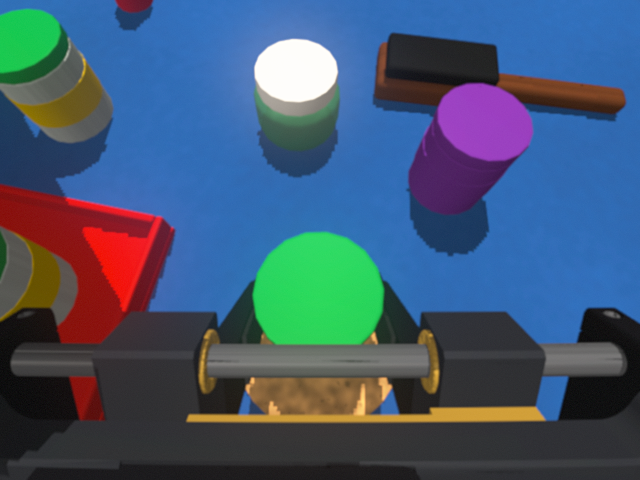

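The coaster shows centred under the tin (245 to 393, mid 319), with B, C and the jar clear. Lowering now.

Call:
arm_command(
  targets=[
    [-6, 0, 2, 0, 0.3],
    [-9, 0, 5, 0, 0.3],
    [-9, 0, 5, 0, 0.3],
  ],
)

```text
t: 23.75
eef_pos: [640.2, -278.3, 30.9]
tcp_rot: [3.107, -0.673, 1.667]
ft_force: [2.7, -0.8, 2.8]
opening: 0.538
grip_force: 30.0
```

Call:
arm_command(
  targets=[
    [0, 0, 0, 0, 0.3],
  ],
)

```text
t: 23.85
eef_pos: [640.3, -278.2, 30.9]
tcp_rot: [3.107, -0.673, 1.667]
ft_force: [3.3, -1.7, 5.7]
opening: 0.541
grip_force: 30.0
```

Call:
arm_command(
  targets=[
    [0, 0, 0, 0, 0.75],
    [0, 0, 0, 0, 0.75],
    [0, 0, 0, 0, 0.75],
    [0, 0, -30, 0, 0.75],
    [0, 0, -75, 0, 0.75],
  ],
)

```text
t: 24.35
eef_pos: [641.0, -323.2, 87.0]
tcp_rot: [3.114, -0.678, 1.665]
ft_force: [-0.2, -1.2, -0.8]
opening: 0.747
grip_force: 0.0
```

Call:
arm_command(
  targets=[
    [0, 0, -50, 0, 0.75],
    [0, 0, -90, 0, 0.75],
    [0, 0, -90, 0, 0.75],
  ],
)

```text
t: 24.65
eef_pos: [644.3, -384.6, 162.9]
tcp_rot: [3.103, -0.668, 1.667]
ft_force: [0.4, 0.2, 0.1]
opening: 0.749
grip_force: 0.0
```

Run:
```python
from h import *
T=tool();c=env.read_camera("top");f=c["frame"];cv2.imwrite("pics/t1.png",f[:,:,::-1])
hs=cv2.cvtColor(f,cv2.COLOR_RGB2HSV);m=cv2.inRange(hs,(50,120,60),(78,255,255))
n,_,st,ce=cv2.connectedComponentsWithStats(m)
for i in range(1,n):
    if st[i,4]>60: print(st[i],ce[i].round(1),at(c,[ce[i]],66,).round(1))
print(T[:3,3],go([453,-240,150],T))
```

```text
[448 164  25  25 467] [459.6 176. ] [[ 640.9 -286.1   66. ]]
[379 256  18  17 137] [385.9 262.4] [[ 463.2 -131.6   66. ]]
[ 644.3044269  -384.61288399  162.93863699] [ 119.4 -180.6  103.9]
```

A stands on the coaster, about 3 mm from its centre. Next is B.

Call:
arm_command(
  targets=[
    [119, -181, 104, 0, 0.75],
    [119, -181, 104, 0, 0.75],
    [119, -181, 104, 0, 0.75],
    [119, -181, 104, 0, 0.75],
    [119, -181, 104, 0, 0.75],
  ],
)

```text
t: 25.2
eef_pos: [449.2, -233.7, 146.3]
tcp_rot: [3.112, -0.676, 1.665]
ft_force: [0.1, -1.2, 0.4]
opening: 0.75
grip_force: 0.0
```

Call:
arm_command(
  targets=[
    [0, 0, 0, 0, 0.75],
    [0, 0, 0, 0, 0.75],
  ],
)

```text
t: 25.4
eef_pos: [451.6, -236.0, 146.9]
tcp_rot: [3.11, -0.675, 1.666]
ft_force: [0.6, -0.8, 0.6]
opening: 0.748
grip_force: 0.0
```

Run:
```python
from h import *
T=tool();c=env.read_camera("wrist");f=c["frame"];X=T@np.array(c["hand_eye"])
hs=cv2.cvtColor(f,cv2.COLOR_RGB2HSV);m=cv2.inRange(hs,(50,120,50),(75,255,255))
n,_,st,ce=cv2.connectedComponentsWithStats(m)
for i in range(1,n):
    if st[i,4]>300: print(st[i],ce[i].round(1),at(c,[ce[i]],66,X).round(1))
print(T[:3,3].round(1),go([449.5,-133,29],T),env.state()['joints'].round(2))
```

```text
[ 294  177   63   60 2977] [324.6 206.4] [[ 452.4 -148.7   66. ]]
[ 465  207   62   58 1090] [485.2 245.1] [[ 578.5 -170.8   66. ]]
[ 303  378   76   37 2680] [340.2 395.5] [[ 472.4 -285.8   66. ]]
[ 451.6 -236.   146.9] [  6.5   2.7 156.4] [-0.83  0.62  1.71  0.42  1.38 -1.12]
```

Call:
arm_command(
  targets=[
    [5, 4, 45, 0, 0.75],
    [5, 4, 90, 0, 0.75],
    [5, 4, 125, 0, 0.75],
    [5, 4, 145, 0, 0.75],
    [5, 4, 155, 0, 0.75],
  ],
)

```text
t: 25.95
eef_pos: [451.5, -134.8, 27.5]
tcp_rot: [3.111, -0.676, 1.666]
ft_force: [-0.4, -0.0, 0.2]
opening: 0.754
grip_force: 0.0
```

Call:
arm_command(
  targets=[
    [0, 0, 0, 0, 0.75],
    [0, 0, 0, 0, 0.3],
    [0, 0, 0, 0, 0.3],
    [0, 0, 0, 0, 0.3],
    [0, 0, 0, 0, 0.3],
  ],
)

```text
t: 26.45
eef_pos: [451.7, -136.6, 29.8]
tcp_rot: [3.108, -0.673, 1.666]
ft_force: [0.3, -3.2, 5.4]
opening: 0.55
grip_force: 29.9
```

Call:
arm_command(
  targets=[
    [0, 0, 0, 0, 0.3],
  ],
)

```text
t: 26.55
eef_pos: [451.7, -136.6, 29.8]
tcp_rot: [3.108, -0.673, 1.666]
ft_force: [-0.4, -3.5, 6.6]
opening: 0.548
grip_force: 30.0
```

Call:
arm_command(
  targets=[
    [25, 1, -31, 0, 0.3],
    [56, 2, -70, 0, 0.3],
    [94, 4, -117, 0, 0.3],
    [94, 4, -117, 0, 0.3],
    [94, 4, -117, 0, 0.3],
  ],
)

```text
t: 27.05
eef_pos: [451.8, -135.9, 180.4]
tcp_rot: [3.106, -0.671, 1.668]
ft_force: [0.5, 1.2, -4.3]
opening: 0.546
grip_force: 29.9
```

Run:
```python
from h import *
T=tool();s=env.state();print(T[:3,3],s['ft_force'],s['grip_force'])
for p in ([583.7,174,170],):print(p,go(p,T));T[:3,3]=p
```

```text
[ 451.82162755 -135.89690988  180.39399824] [ 0.51910742  1.24669283 -4.29113717] 29.941999884322286
[583.7, 174, 170] [225.1 154.4 197.6]
```

Call:
arm_command(
  targets=[
    [160, 110, 140, 0, 0.3],
    [160, 110, 140, 0, 0.3],
    [160, 110, 140, 0, 0.3],
    [160, 110, 140, 0, 0.3],
    [160, 110, 140, 0, 0.3],
  ],
)

```text
t: 27.55
eef_pos: [545.3, 86.9, 170.2]
tcp_rot: [3.114, -0.675, 1.663]
ft_force: [-0.2, -0.6, -4.0]
opening: 0.546
grip_force: 29.9
```

Call:
arm_command(
  targets=[
    [65, 44, 57, 0, 0.3],
    [65, 44, 57, 0, 0.3],
    [65, 44, 57, 0, 0.3],
    [65, 44, 57, 0, 0.3],
  ],
)

```text
t: 27.95
eef_pos: [582.0, 174.8, 167.2]
tcp_rot: [3.114, -0.674, 1.665]
ft_force: [0.1, 0.2, -4.4]
opening: 0.543
grip_force: 30.0
```

Run:
```python
from h import *
T=tool();s=env.state();print(T.round(3),s['ft_force'],s['tcp_rot'])
print(go([579.3,280,36],T))
```

```text
[[-7.30000e-02  9.97000e-01 -3.10000e-02  5.82007e+02]
 [ 7.78000e-01  7.70000e-02  6.24000e-01  1.74775e+02]
 [ 6.24000e-01  2.10000e-02 -7.81000e-01  1.67246e+02]
 [ 0.00000e+00  0.00000e+00  0.00000e+00  1.00000e+00]] [ 0.1466043   0.21612138 -4.40089019] [ 3.11426048 -0.67389103  1.66491028]
[  0.2   2.6 168.2]
```

Call:
arm_command(
  targets=[
    [0, 2, 45, 0, 0.3],
    [0, 2, 90, 0, 0.3],
    [0, 2, 125, 0, 0.3],
    [0, 2, 150, 0, 0.3],
    [0, 2, 162, 0, 0.3],
  ],
)

```text
t: 28.45
eef_pos: [579.4, 274.8, 40.4]
tcp_rot: [3.115, -0.673, 1.662]
ft_force: [0.1, 0.1, -4.6]
opening: 0.542
grip_force: 30.0
```

Call:
arm_command(
  targets=[
    [0, 0, 0, 0, 0.3],
  ],
)

```text
t: 28.55
eef_pos: [579.9, 274.7, 41.7]
tcp_rot: [3.113, -0.674, 1.663]
ft_force: [0.0, 0.0, -3.3]
opening: 0.543
grip_force: 30.0
```

Run:
```python
from h import *
T=tool();s=env.state();print(T[:3,3],s['ft_force'],go([579.3,279,34],T))
```

```text
[579.90447183 274.66889429  41.71224702] [ 0.01850278  0.02615576 -3.29740686] [-1.4 -0.5  8.7]
```

Call:
arm_command(
  targets=[
    [-1, 0, 5, 0, 0.3],
    [-2, 0, 8, 0, 0.3],
    [-2, 0, 8, 0, 0.3],
    [-2, 0, 8, 0, 0.3],
  ],
)

```text
t: 28.95
eef_pos: [581.0, 278.2, 36.5]
tcp_rot: [3.108, -0.674, 1.666]
ft_force: [-0.3, -0.1, -4.3]
opening: 0.543
grip_force: 30.0
```

Call:
arm_command(
  targets=[
    [-1, 0, 1.5, 0, 0.3],
    [-2, 0, 2.5, 0, 0.3],
    [-2, 0, 2.5, 0, 0.3],
  ],
)

```text
t: 29.25
eef_pos: [581.3, 278.5, 35.4]
tcp_rot: [3.107, -0.677, 1.668]
ft_force: [-4.6, -8.7, 19.1]
opening: 0.542
grip_force: 30.1
```

Contact made, so I'll release and withdraw.

Call:
arm_command(
  targets=[
    [0, 0, 0, 0, 0.72],
    [0, 0, 0, 0, 0.72],
    [0, 0, 0, 0, 0.72],
    [0, 0, -25, 0, 0.72],
    [0, 0, -70, 0, 0.72],
  ],
)

```text
t: 29.75
eef_pos: [581.2, 235.6, 86.2]
tcp_rot: [3.115, -0.674, 1.665]
ft_force: [0.5, 0.6, 0.9]
opening: 0.72
grip_force: 0.0
```

Call:
arm_command(
  targets=[
    [0, 0, -50, 0, 0.72],
    [0, 0, -100, 0, 0.72],
    [0, 0, -120, 0, 0.72],
    [0, 0, -120, 0, 0.72],
  ],
)

```text
t: 30.15
eef_pos: [587.0, 158.5, 183.5]
tcp_rot: [3.104, -0.673, 1.667]
ft_force: [0.7, 0.2, -0.3]
opening: 0.713
grip_force: 0.0
```

Run:
```python
from h import *
T=tool();c=env.read_camera("wrist");t=env.read_camera("top");X=T@np.array(c["hand_eye"])
a=cv2.resize(t["frame"][120:340,150:520],(800,476));b=c["frame"][120:420,80:560]
cv2.imwrite("pics/f1.png",a[:,:,::-1]);cv2.imwrite("pics/f2.png",b[:,:,::-1])
for nm,cc,TT in(("w",c,X),("t",t,None)):
    hs=cv2.cvtColor(cc["frame"],cv2.COLOR_RGB2HSV);m=cv2.inRange(hs,(50,120,50),(78,255,255))
    n,_,st,ce=cv2.connectedComponentsWithStats(m)
    for i in range(1,n):
        if st[i,4]>150: print(nm,st[i],at(cc,[ce[i]],70,TT).round(1))
```

```text
w [ 291  176   55   52 2268] [[582.6 265.7  70. ]]
t [448 164  25  25 465] [[ 640.  -284.7   70. ]]
t [449 247  23  24 340] [[ 474.4 -283.    70. ]]
```

View pics/f2.png

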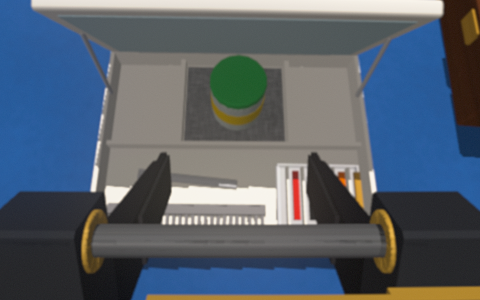

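View pics/f1.png

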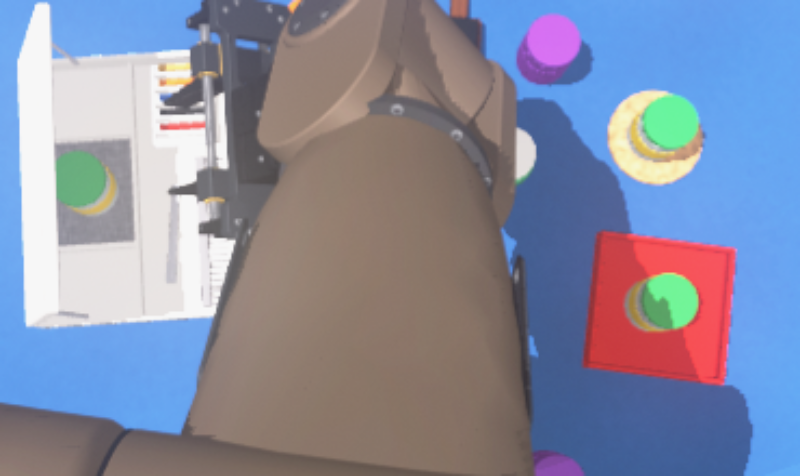

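B stands upright in the well at (238,82) of the wrist crop. A is centred on the coaster at (670,122) and C is in the tray at (669,300) of the top crop, and the gripper is clear of everything.

```bash
python3 -c "
from cell import env
print(env.job_done())"
```

```text
the job is handed in; nothing more can be done
None
```

I handed the job in at about 30 s: the full tin (B) is in the well, the half-used tin (A) on the coaster and the empty tin (C) in the tray, all upright in the last pictures; the hand-in gave no verdict.

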